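# Open the tube-code reader and hold the tall tube over its window

## Robot

A 7-joint arm with a two-finger parallel gripper is mounted at the origin on the work surface. World frame = base frame: x ahead of the robot, y to its left, z up, the work surface at z = 0. Lengths are in m, angles in rad, forces in N, time in s.
With the tool pointing down it reaches from about 0.4 to 0.85 m from the base axis. Payload 4.5 kg.
Tool frame: the origin (TCP) lies at the very end of the fingers, on their centre line; the grasp point (between the pads) lies 19 mm behind it (tcp_to_grasp is the z of the grasp point in the tool frame, in m); z points along the fingers, y is the line along which they close (so a half turn about z gives the same grasp; the last joint's range is limited). The gripper opens to 88 mm and grips with 3 to 60 N. Pads are 18 mm wide; open, the fingers measure 123 mm over their backs; the gripper's body (75 mm by 187 mm) begins 45 mm behind the grasp point.
Start: joints at [-1.156, 0.689, -0.195, 1.565, 0.157, 0.902, -0.215], TCP at [0.232, 0.58, 0.239] pointing down, gripper open.
Joint ranges: [-3.01, 3.01], [-0.46, 2.08], [-1.47, 1.51], [0.13, 2.56], [-1, 4.14], [0.04, 2.09], [-2.66, 2.66]. Speed limits (rad/s): [2.57, 2.57, 3.14, 3.14, 3.14, 3.14, 3.14].

## Interface

Orientations are given as a unit quaternion [x, y, z, w].
In Python, from plant import * gives the robot as it stands. The module is installed in compiled form; this text tells all that it offers.
- The arm moves only by the shell command python3 -m jog 'ROWS' [OPENING] [FORCE]. ROWS is JSON, a list that holds one entry, the list of rows, each a list of 6 numbers: the shift along the tool's x, y, z in m, then the turn, a rotation vector about the tool's x, y, z in rad. In form: [[[dx, dy, dz, ax, ay, az], ...]]. A call has 1 to 12 rows; each row shifts and turns the commanded pose from where the row before left it, along the tool's axes as they then stand; what a row does not reach is not made up. A row lasts 1/8 s, in which the tool goes at most 62.5 mm and 10.7 degrees, less where a joint would pass 70% of its speed; a pose out of reach is approached as far as the arm can. A call with a gripper value outside its range is refused whole. OPENING is the finger opening in m, from 0 to 0.0881, set as the call begins (- or left out, the last holds). The fingers move at their own pace and stop on an object; FORCE is the grip in N (left out, the last holds). Time passes only in rows, so rows that do not move let the fingers close. It gives the time, the measured TCP pose, the force, the opening and the grip force at its end, in the units of the state.
- get_state(): the state, without advancing time (a new reading comes with each control period).
- snapshot(name): name is "side" or "top" or "wrist"; returns a dict with "frame" (400x640x3 uint8, red, green, blue), "mtx" (3x3 intrinsics, pixels), "xyz" and "orientation" of the camera in the world; the wrist camera has in their place "mount" (4x4, takes a point from camera to tool coordinates, whose origin is the TCP and whose axes are the flange's). Camera axes: x right, y down, z forward; pixel columns grow to the right and rows downward; lengths in m; the calibration is good to about 2 mm. A picture is of the moment at which its call begins: read the wrist's pose just before it. There is no depth.
- finish_job(): hands the job in; it is judged then, once.
The state is a dict: "clock": time; "q": joint angles; "qd": joint speeds; "joint_torque": joint torques, N m; "tool_pos": TCP position; "eef_rot": TCP orientation; "contact_force": force on the tool from outside, world axes, zero at the start; "moment": the same for the moment, N m; "opening": opening from 0.0 (shut) to 1.0 (fully open); "finger_force": force on a finger pad.
Only numpy, scipy, OpenCV 4.12 (cv2) and the standard library are available. Lean on these libraries where they do the work, as an engineer would, in place of code of your own. Each camera call takes 0.05 s, during which the arm holds its last target. There are 200 camera calls.

## Task

Get the tube-code reader ready and present the tall sample tube to it: first lift the sprung plunger knob on the reader's cover, swing the cover fully open, let the plunger drop home in the open slot and let go of the knob. Then take the tall tube (the one that stands well above the others) out of the rack, carry it over the things in between, and finish still holding it in the gripper, at rest and upright, with its foot centred about 1 cm above the reader's round window and never touching the reader. Leave the short tubes in the rack and everything else on the bench where they stand.

Things in the scene. Friction and masses are not known exactly. Their poses are not given: they have to be found in the camera images.
- reader: Tube-code reader, fixed to the bench: grey box 160 (x) x 180 (y) x 55 mm high, origin at the centre of its underside, z up, its front with the black panel faces its own -x. On top: round window, pivot post and a flat aluminium swing cover, with a dark steel index arc. All heights here are above the bench.
- window (a point): Centre of the round window's upper face, 57 mm above the bench, at (0, +50) mm in the reader's frame: black glass of 30 mm diameter in a flat steel bezel of 42 mm diameter. While the cover is closed the cover's round disc (48 mm diameter, 65 to 71 mm high) lies over it without touching. Axes as the reader's.
- pivot (a point): Top of the cover's vertical pivot post (20 mm diameter), 81 mm above the bench, at (0, -5) mm in the reader's frame. The cover turns about the vertical line through this point. The cover is a bar 22 mm wide, its top 71 mm high, with the disc on one end and the knob on the other, each 55 mm from the pivot.
- cover (a joint): Angle of the swing cover, rad: 0 closed (disc over the window), 1.30 fully open (end stop); grows counter-clockwise seen from above, carrying the disc from the window towards the reader's front and the knob from the reader's -y side towards its +x side. Stays where it is left (friction under 1 N at the knob).
- knob (a point): Centre of the top face of the plunger's knob, on the cover, 55 mm from the pivot; 101 mm above the bench when the plunger is down. The knob is an upright black cylinder of 24 mm diameter and 22 mm height (79 to 101 mm high), which turns with the cover. At cover 0 it is at (0, -60) mm in the reader's frame.
- plunger (a joint): Lift of the sprung plunger, m: 0 home (pin in a slot), up to 0.016. A spring pulls it down with about 4 N at 0 and 8 N at the top. Down in either end slot, its pin locks the cover; it clears the 8 mm high index arc when lifted 8 mm or more (12 mm is comfortable), and between the slots it rests on the arc. At cover 0 and at 1.26 to 1.30 it can drop to 0. Let go of, it drops by itself.
- rack: Black tube rack, fixed to the bench: block 92 (x) x 140 (y) x 55 mm high, origin at the centre of its underside. Six vertical round holes of 18 mm diameter, floors 8 mm above the bench, at x = -22, 22 and y = -44, 0, 44 mm in its frame; one (x = 22, y = 0) is empty.
- tall_tube: The tall tube: white, 16 mm diameter, with paper label and blue cap (18 mm diameter, topmost 22 mm), 135 mm long overall, about 30 g, upright in one of the five filled holes (which one varies). Origin at the centre of its foot, z along the tube towards the cap. Standing in the rack its top is 143 mm above the bench, 50 mm above the short tubes.
- foot (a point): Centre of the tall tube's flat foot (same point as its origin).
- cap_top (a point): Centre of the top of the tall tube's cap, 135 mm from its foot.
- short_tube0: A short tube, same colours and diameter as the tall one but 85 mm long, in the rack, top 93 mm above the bench; origin at the centre of its foot. Stays in the rack.
- short_tube1: A short tube, same colours and diameter as the tall one but 85 mm long, in the rack, top 93 mm above the bench; origin at the centre of its foot. Stays in the rack.
- short_tube2: A short tube, same colours and diameter as the tall one but 85 mm long, in the rack, top 93 mm above the bench; origin at the centre of its foot. Stays in the rack.
- short_tube3: A short tube, same colours and diameter as the tall one but 85 mm long, in the rack, top 93 mm above the bench; origin at the centre of its foot. Stays in the rack.
- reagent_bottle: Amber reagent bottle, 50 mm diameter, 115 mm high, between the rack and the reader; loose, origin at the centre of its underside. To be left alone.
- tip_box: Clear plastic box 85 x 75 x 60 mm, between the rack and the reader; loose, origin at the centre of its underside. To be left alone.
- jar: White jar, 54 mm diameter, 75 mm high, between the rack and the reader; loose, origin at the centre of its underside. To be left alone.
- calculator: Grey desk calculator 130 x 75 x 16 mm, near the robot; loose, origin at the centre of its underside. To be left alone.
- beaker: Glass beaker, 70 mm diameter, 85 mm high, at the far side; loose, origin at the centre of its underside. To be left alone.
- wash_bottle: White bottle with red cap, 60 mm diameter, 140 mm high, at the far side; loose, origin at the centre of its underside. To be left alone.
- note_pad: Pad of paper 80 x 130 x 18 mm, at the far side; loose, origin at the centre of its underside. To be left alone.
Mind the look-alikes: they are no part of the job. Several things look just like the reader: the one meant starts farthest to the robot's left.

How it is judged:
By the outcome, as a careful person would: the job done as asked, in the order asked, and still so for the second after the job is handed in, while the arm keeps its last pose, push and grip.
It also fails if it takes over 66 s, if anything falls off the work surface, if the arm or the gripper's body presses on something with over 40 N, if the wrist force passes 120 N, or if a joint passes its speed limit or range.

## Working session

There is one attempt and no reset: what is moved stays moved. The work goes in short steps, Python scripts to look and compute and a shell command to move; the robot and the scene stay as the last step left them, time stands still between calls to the robot, and variables do not carry over. Pictures are saved under pics/ and viewed, at most 10 in all, crops included, and the job is handed in when it is done.

```bash
mkdir -p pics; cat > h.py <<'E'
from plant import *
import numpy as np, cv2
from scipy.spatial.transform import Rotation as R
def snap(n,fn):
    s=get_state(); d=snapshot(n)
    if n=='wrist':
        T=np.eye(4);T[:3,:3]=R.from_quat(s['eef_rot']).as_matrix();T[:3,3]=s['tool_pos']
        M=T@np.array(d['mount'])
    else:
        M=np.eye(4);M[:3,:3]=R.from_quat(d['orientation']).as_matrix() if np.size(d['orientation'])==4 else np.array(d['orientation']);M[:3,3]=d['xyz']
    cv2.imwrite(f'pics/{fn}.png',d['frame'][...,::-1])
    np.savez(f'pics/{fn}.npz',M=M,K=d['mtx'])
def ray(fn,u,v):
    z=np.load(f'pics/{fn}.npz');M=z['M'];r=M[:3,:3]@np.linalg.solve(z['K'],[u,v,1.]);return M[:3,3],r/np.linalg.norm(r)
def atz(fn,u,v,h):
    o,r=ray(fn,u,v);return o+r*(h-o[2])/r[2]
def tri(*obs):
    A=np.zeros((3,3));b=np.zeros(3)
    for fn,u,v in obs:
        o,r=ray(fn,u,v);P=np.eye(3)-np.outer(r,r);A+=P;b+=P@o
    return np.linalg.solve(A,b)
def proj(fn,p):
    z=np.load(f'pics/{fn}.npz');M=z['M'];c=z['K']@(M[:3,:3].T@(np.array(p)-M[:3,3]));return c[:2]/c[2]
E
python3 - <<'E'
from h import *
np.set_printoptions(precision=4,suppress=True)
for n in('top','side','wrist'):
    snap(n,n+'0')
    z=np.load(f'pics/{n}0.npz');print(n,z['M'].tolist(),z['K'].tolist())
print(get_state())
a=cv2.imread('pics/top0.png');b=cv2.imread('pics/side0.png')
E
```

```text
top [[0.02565424891274836, -0.9971905920835583, 0.0703760085026548, 0.42837055738591784], [-0.9993956125508104, -0.027235506357699453, -0.021601777881241624, 0.00955454225003845], [0.0234578159024564, -0.06977929673966846, -0.997286609064618, 1.2805143129035323], [0.0, 0.0, 0.0, 1.0]] [[375.88060335511625, 0.0, 323.1969604964228], [0.0, 375.88060335511625, 204.43463322127008], [0.0, 0.0, 1.0]]
side [[0.8381295978086863, -0.41453581990953137, 0.3545403098224269, 0.15155972674370352], [-0.5453809244531108, -0.6486604708197609, 0.5308476625535398, -0.5659165701315351], [0.009920913250309499, -0.6382786598405269, -0.7697414682037477, 0.9157564482326442], [0.0, 0.0, 0.0, 1.0]] [[383.31026447113527, 0.0, 323.61044409688674], [0.0, 383.31026447113527, 202.37251008879574], [0.0, 0.0, 1.0]]
wrist [[0.3702213276113159, 0.880664526288041, 0.2955776729043872, 0.15516307312407723], [0.9289421398701783, -0.3504200202570343, -0.11946677436204658, 0.6121447451593219], [-0.0016338161240296385, 0.3188037037754078, -0.947819354678914, 0.38395193524336885], [0.0, 0.0, 0.0, 1.0]] [[331.7667158760607, 0.0, 319.94703142801654], [0.0, 331.7667158760607, 197.6225241322068], [0.0, 0.0, 1.0]]
{'clock': 0.15, 'q': array([-1.1562,  0.6898, -0.1946,  1.5661,  0.1573,  0.9025, -0.2151]), 'qd': array([-0.0002, -0.0033, -0.0007, -0.0015,  0.0009,  0.0014, -0.001 ]), 'joint_torque': array([ -0.0011, -52.7862,  -1.2682, -15.3586,  -0.0524,   0.004 ,
         0.0001]), 'tool_pos': array([0.2321, 0.5798, 0.2381]), 'eef_rot': array([ 0.1892,  0.9819, -0.0007, -0.0001]), 'contact_force': array([-0.2445, -0.3288, -0.2368]), 'moment': array([-0.043 , -0.0144,  0.063 ]), 'finger_force': 0.0, 'opening': 1.0008124560453948}
```

View pics/top0.png

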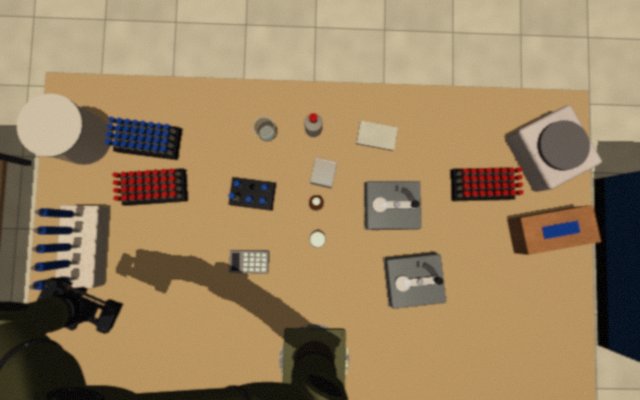

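View pics/side0.png

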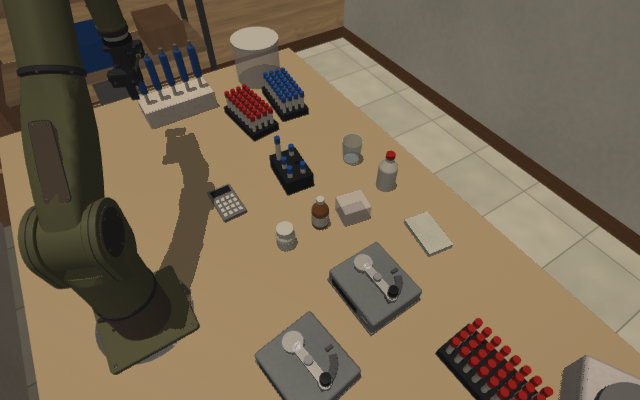

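The top view shows two readers: the wanted one is the leftmost, at about (393,205), and the look-alike is at (415,280). The rack is at (252,193) in the top view and (291,170) in the side view, with the tall tube's cap at about (277,140) in the side view.

```bash
python3 - <<'E'
import cv2,numpy as np
t=cv2.imread('pics/top0.png');s=cv2.imread('pics/side0.png')
def c(i,u,v,w,h):
    return cv2.resize(i[v:v+h,u:u+w],(400,300),interpolation=cv2.INTER_CUBIC)
cv2.imwrite('pics/m1.png',np.vstack([np.hstack([c(t,355,175,80,60),c(s,325,236,100,75)]),np.hstack([c(t,212,163,80,60),c(s,250,130,80,60)])]))
E
```

```text
(no output)
```

View pics/m1.png

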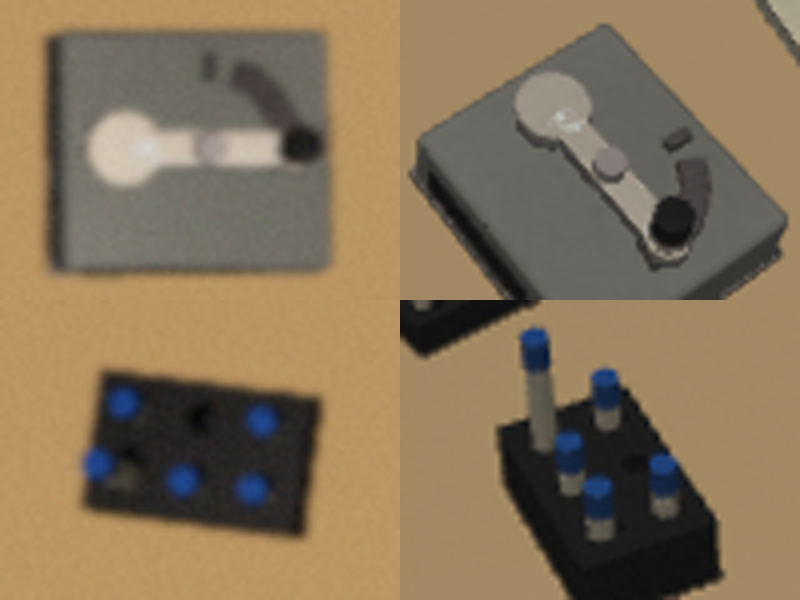

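Pixel readings from the crops:

| Feature | Top view | Side view |
|---|---|---|
| Disc | (380,204.6) | (363,262) |
| Pivot | (397,204.6) | (377.5,276) |
| Knob top | (415.2,203.8) | (393.5,289.5) |
| Tall cap top | (231.6,195.8) | (277.4,136.6) |

The tall tube is in the rack's robot-side left hole.

```bash
python3 - <<'E'
from h import *
np.set_printoptions(precision=4,suppress=True)
for n,a,b in [('disc71',(380,204.6),(363,262)),('pivot81',(397,204.6),(377.5,276)),('knob101',(415.2,203.8),(393.5,289.5)),('cap143',(231.6,195.8),(277.4,136.6))]:
    h=int(''.join(c for c in n if c.isdigit()))/1000
    print(n,tri(('top0',*a),('side0',*b)),atz('top0',*a,h),atz('side0',*b,h))
for n,u,v,h in[('bottle',315.5,201.5,.115),('jar',317.5,238.5,.075),('tipbox',323,171,.06)]: print(n,atz('top0',u,v,h))
# other short tubes top px
for u,v in[(124,103),(262,121),(183,180),(252,189)]: print(atz('top0',u/5+212,v/5+163,.093))
# reader corners
for u,v in[(325,34),(327,268),(60,268),(62,34)]: print('corner',atz('top0',u/5+355,v/5+175,.055))
print(R.from_quat(get_state()['eef_rot']).as_matrix())
E
```

```text
disc71 [ 0.5185 -0.201   0.0688] [ 0.5182 -0.2006  0.071 ] [ 0.5177 -0.202   0.071 ]
pivot81 [ 0.5202 -0.2552  0.0771] [ 0.519  -0.2537  0.081 ] [ 0.5195 -0.2571  0.081 ]
knob101 [ 0.5229 -0.3097  0.0933] [ 0.5216 -0.3071  0.101 ] [ 0.5202 -0.3125  0.101 ]
cap143 [0.5289 0.2614 0.1435] [0.5272 0.2624 0.143 ] [0.5308 0.2612 0.143 ]
bottle [0.5191 0.0085 0.115 ]
jar [ 0.4039 -0.0012  0.075 ]
tipbox [ 0.6243 -0.0134  0.06  ]
[0.5707 0.2588 0.093 ]
[0.5618 0.1714 0.093 ]
[0.5229 0.2197 0.093 ]
[0.5184 0.1761 0.093 ]
corner [ 0.5985 -0.3348  0.055 ]
corner [ 0.4442 -0.3373  0.055 ]
corner [ 0.4397 -0.162   0.055 ]
corner [ 0.5935 -0.1606  0.055 ]
[[-0.9284  0.3716 -0.0004]
 [ 0.3716  0.9284 -0.0013]
 [-0.0001 -0.0014 -1.    ]]
```

```bash
python3 -m jog '[[[-0.0444,-0.0397,0,0,0,0],[-0.0444,-0.0397,0,0,0,0],[-0.0444,-0.0397,0,0,0,0],[-0.0444,-0.0397,0,0,0,0],[-0.0444,-0.0397,0,0,0,0],[-0.0444,-0.0397,0,0,0,0],[-0.0444,-0.0397,0,0,0,0],[-0.0444,-0.0397,0,0,0,0],[-0.0444,-0.0397,0,0,0,0],[-0.029,-0.0495,0,0,0,0],[-0.029,-0.0495,0,0,0,0],[-0.029,-0.0495,0,0,0,0]]]' 0.055 && python3 -m jog '[[[-0.029,-0.0495,0,0,0,0],[-0.029,-0.0495,0,0,0,0],[-0.029,-0.0495,0,0,0,0],[0,0,0,0,0,0.165],[0,0,0,0,0,0.165],[0,0,0,0,0,0.165],[0,0,0,0,0,0.165],[0,0,0,0,0,0.165],[0,0,0,0,0,0.165],[0,0,0,0,0,0.165],[0,0,0,0,0,0],[0,0,0,0,0,0]]]'; python3 - <<'E'
from h import *
snap('wrist','w1');s=get_state();print(s['clock'],s['tool_pos'],s['eef_rot'],s['q'],s['contact_force'])
a=cv2.imread('pics/w1.png');
for n,p in[('knob',(.522,-.309,.101)),('pivot',(.52,-.255,.081)),('disc',(.518,-.201,.071))]:print(n,proj('w1',p))
E
```

```text
clock: 1.65
tool_pos: [0.4961, -0.072, 0.2386]
eef_rot: [0.189, 0.982, 0.0, -0.0]
contact_force: [0.5, 0.8, 0.0]
opening: 0.618
finger_force: 0.0
clock: 3.15
tool_pos: [0.5215, -0.2402, 0.2385]
eef_rot: [0.694, 0.72, -0.0, -0.0]
contact_force: [0.0, -0.5, 0.1]
opening: 0.625
finger_force: 0.0
3.2 [ 0.52153739 -0.24030619  0.23857422] [ 6.93821259e-01  7.20147225e-01  4.23904909e-05 -1.84371803e-04] [ 0.32543506  0.6188111   0.04407563  1.73029302 -0.03617419  0.79358025
  0.42396054] [0.46887943 0.05859461 0.01094985]
knob [317.29782748 254.94014663]
pivot [317.44624648 194.78393077]
disc [317.51896926 136.77828337]
```

View pics/w1.png

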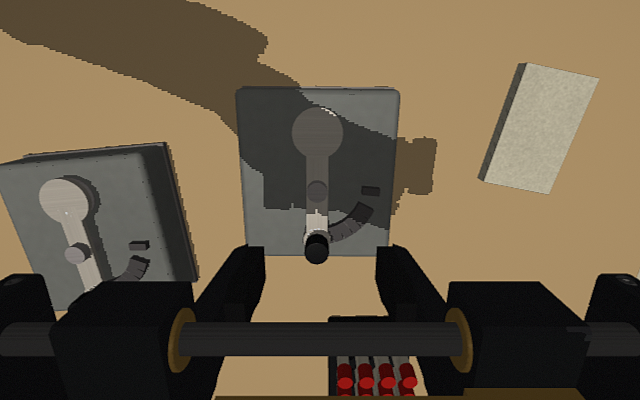

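The reader is centred in the wrist view, with the disc at about (317,132), the pivot at (317,191) and the knob near (316,248). I'll enlarge it.

```bash
python3 - <<'E'
import cv2
a=cv2.imread('pics/w1.png')[100:270,230:400]
a=cv2.convertScaleAbs(cv2.resize(a,(595,595),interpolation=cv2.INTER_CUBIC),alpha=1.8,beta=20)
cv2.imwrite('pics/m2.png',a)
E
```

```text
(no output)
```

View pics/m2.png

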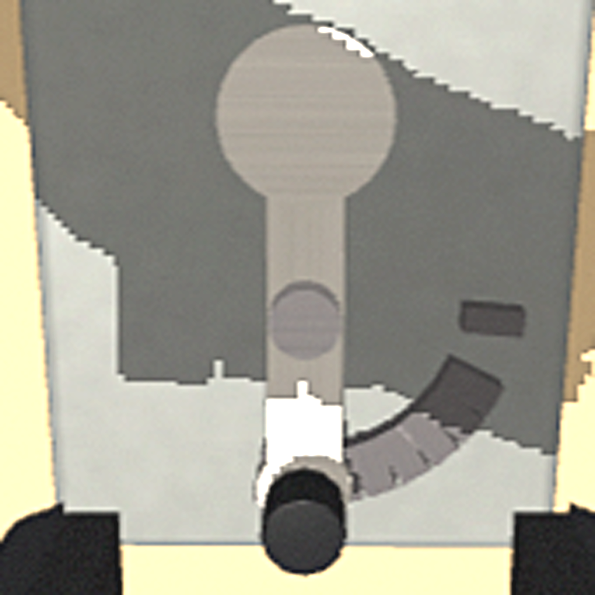

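In the crop the knob top is centred at (304,537), which is frame pixel (316.9,253.4). The pivot top is at (317.4,192.3) and the disc at (317.4,132).

```bash
python3 - <<'E'
from h import *
np.set_printoptions(precision=4,suppress=True)
for n,w,a,b,h in [('disc',(317.4,132),(380,204.6),(363,262),.071),('pivot',(317.4,192.3),(397,204.6),(377.5,276),.081),('knob',(316.9,253.4),(415.2,203.8),(393.5,289.5),.101)]:
    print(n,tri(('w1',*w),('side0',*b)),tri(('w1',*w),('side0',*b),('top0',*a)),atz('w1',*w,h))
E
```

```text
disc [ 0.519  -0.1984  0.0648] [ 0.5185 -0.1996  0.067 ] [ 0.5177 -0.1966  0.071 ]
pivot [ 0.5208 -0.2547  0.0759] [ 0.5202 -0.2548  0.0762] [ 0.5199 -0.2525  0.081 ]
knob [ 0.5221 -0.3106  0.0956] [ 0.5222 -0.31    0.0951] [ 0.5216 -0.3074  0.101 ]
```

```bash
python3 -m jog '[[[-0.034,-0.001,0,0,0,0],[-0.034,-0.001,0,0,0,0],[0,0,0.045,0,0,0],[0,0,0.045,0,0,0],[0,0,0.045,0,0,0],[0,0,0.015,0,0,0],[0,0,0.010,0,0,0],[0,0,0,0,0,0]]]' && python3 -m jog '[[[0,0,0,0,0,0],[0,0,0,0,0,0],[0,0,0,0,0,0],[0,0,0,0,0,0],[0,0,0,0,0,0],[0,0,0,0,0,0]]]' 0.015 30
```

```text
clock: 4.2
tool_pos: [0.5225, -0.3087, 0.0793]
eef_rot: [0.695, 0.719, 0.0, 0.001]
contact_force: [0.3, 0.3, 0.4]
opening: 0.625
finger_force: 0.0
clock: 4.95
tool_pos: [0.522, -0.3086, 0.079]
eef_rot: [0.695, 0.719, -0.0, 0.0]
contact_force: [-0.7, 0.7, 6.5]
opening: 0.261
finger_force: 30.0
```

```bash
python3 -m jog '[[[0,0,-0.004,0,0,0],[0,0,-0.004,0,0,0],[0,0,-0.004,0,0,0],[0,0,-0.001,0,0,0],[0,0,0,0,0,0]]]'
```

```text
clock: 5.58
tool_pos: [0.5219, -0.3085, 0.0915]
eef_rot: [0.695, 0.719, -0.0, -0.0]
contact_force: [1.2, -2.1, -6.8]
opening: 0.259
finger_force: 30.0
```

```bash
python3 -m jog '[[[0.0005,0.0071,0,0,0,-0.13],[0.0005,0.0071,0,0,0,-0.13],[0.0005,0.0071,0,0,0,-0.13],[0.0005,0.0071,0,0,0,-0.13],[0.0005,0.0071,0,0,0,-0.13],[0,0,0,0,0,0]]]'
```

```text
clock: 6.32
tool_pos: [0.5544, -0.2955, 0.0913]
eef_rot: [0.429, 0.903, 0.0, -0.001]
contact_force: [0.4, -0.6, -6.8]
opening: 0.262
finger_force: 30.0
```

```bash
python3 -m jog '[[[0.0005,0.0071,0,0,0,-0.13],[0.0005,0.0071,0,0,0,-0.13],[0.0005,0.0071,0,0,0,-0.13],[0.0005,0.0071,0,0,0,-0.13],[0.0003,0.006,0,0,0,-0.11],[0,0,0,0,0,0],[0,0,0,0,0,0]]]'; python3 -c "
from h import *
s=get_state();d=s['tool_pos']-np.array([.520,-.2525,0]);print(d,np.hypot(*d[:2]),np.arctan2(d[1],d[0])+np.pi/2-.035,s['q'])"
```

```text
clock: 7.2
tool_pos: [0.5719, -0.2671, 0.0913]
eef_rot: [0.129, 0.992, 0.0, -0.001]
contact_force: [-0.7, 0.2, -7.3]
opening: 0.267
finger_force: 30.0
[ 0.05188775 -0.01457473  0.09131633] 0.0538958396840443 1.2619628390774602 [ 0.52765319  0.89932534 -0.30172769  1.64929556  0.39177368  0.65546044
  1.33141053]
```

```bash
python3 -m jog '[[[0,0.0015,0,0,0,-0.02],[0,0.001,0,0,0,-0.01],[0,0,0,0,0,0],[0,0,0,0,0,0]]]'; python3 -c "
from h import *
s=get_state();d=s['tool_pos']-np.array([.520,-.2525,0]);print(d,np.hypot(*d[:2]),np.arctan2(d[1],d[0])+np.pi/2-.035)"
```

```text
clock: 7.7
tool_pos: [0.572, -0.2669, 0.0914]
eef_rot: [0.114, 0.993, -0.001, -0.001]
contact_force: [-1.6, -4.8, -6.3]
opening: 0.264
finger_force: 30.0
[ 0.05195494 -0.01438484  0.09141494] 0.0539095523989682 1.2656910039169895
```

```bash
python3 -m jog '[[[0,-0.0016,0,0,0,0],[0,0,0.004,0,0,0],[0,0,0.004,0,0,0],[0,0,0.004,0,0,0],[0,0,0.0005,0,0,0],[0,0,0,0,0,0]]]'
```

```text
clock: 8.45
tool_pos: [0.5721, -0.2669, 0.0792]
eef_rot: [0.113, 0.994, -0.0, -0.001]
contact_force: [-5.1, -3.2, -2.7]
opening: 0.264
finger_force: 30.0
```

```bash
python3 -m jog '[[[0,0,0,0,0,0],[0,0,0,0,0,0],[0,0,0,0,0,0],[0,0,0,0,0,0]]]' 0.055 && python3 -m jog '[[[0,0,-0.01,0,0,0],[0,0,-0.04,0,0,0],[0,0,-0.06,0,0,0],[0,0,-0.05,0,0,0],[0,0,0,0,0,0],[0,0,0,0,0,0]]]'; python3 - <<'E'
from h import *
snap('wrist','w2');snap('side','s2')
b=cv2.imread('pics/side0.png')
print(proj('w2',(.573,-.267,.101)),proj('w2',(.518,-.198,.057)),proj('w2',(.52,-.2525,.081)),proj('s2',(.573,-.267,.101)))
E
```

```text
clock: 8.95
tool_pos: [0.5739, -0.266, 0.0795]
eef_rot: [0.112, 0.994, 0.0, 0.001]
contact_force: [-0.2, -0.2, -0.5]
opening: 0.625
finger_force: 0.0
clock: 9.7
tool_pos: [0.5726, -0.2663, 0.239]
eef_rot: [0.113, 0.994, -0.0, -0.0]
contact_force: [-0.2, 0.1, -0.6]
opening: 0.628
finger_force: 0.0
[317.72326195 185.26095774] [375.70463737 102.62160442] [320.35758411 120.1769863 ] [398.25003082 264.44169673]
```

View pics/w2.png

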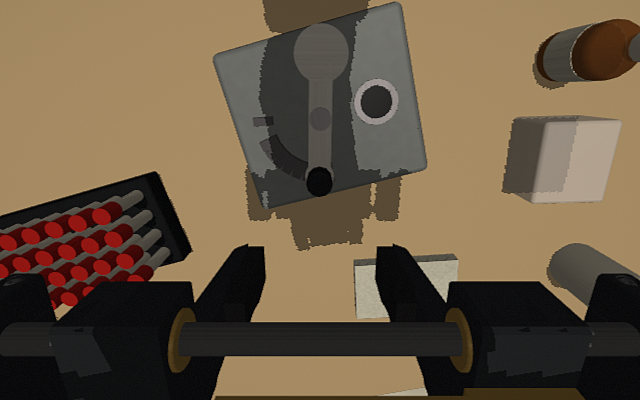

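The cover is open, with the window visible at about (376,101), the pivot at (320,118) and the knob at (319,183). I'll check that the plunger is down in the side view.

```bash
python3 - <<'E'
from h import *
w=cv2.imread('pics/w2.png');s=cv2.imread('pics/s2.png')
def c(i,u,v,n): return cv2.convertScaleAbs(cv2.resize(i[v:v+n,u:u+n],(400,400),interpolation=cv2.INTER_CUBIC),alpha=1.5,beta=15)
cv2.imwrite('pics/m3.png',np.hstack([c(w,300,70,130),c(s,335,225,80)]))
for h in(.101,.109): print(h,proj('s2',(.573,-.267,h)),proj('w2',(.573,-.267,h)))
E
```

```text
0.101 [398.25003082 264.44169673] [317.72326195 185.26095774]
0.109 [398.77747967 262.74643445] [317.66369753 187.86330891]
```

View pics/m3.png

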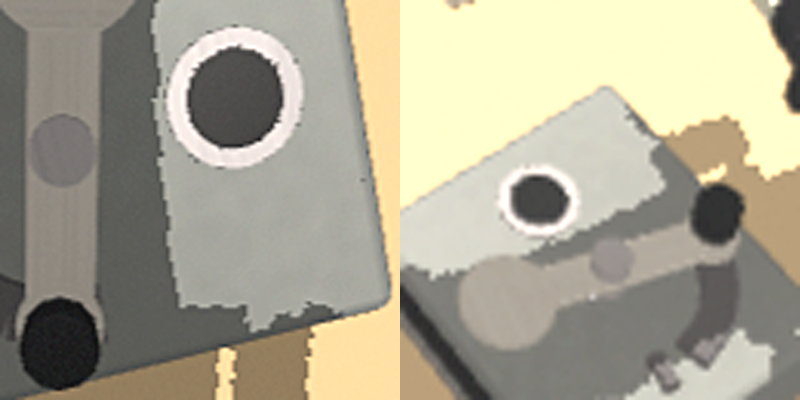

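The plunger looks down in the slot: the knob top is at (398.4,265.6) in the side view, where 101 mm height predicts 264.4. The window is at (376.4,101.5) in the wrist view and (362.6,264.8) in the side view.

```bash
python3 - <<'E'
from h import *
np.set_printoptions(precision=4,suppress=True)
print(tri(('w2',376.4,101.5),('s2',362.6,264.8)),atz('w2',376.4,101.5,.057),atz('s2',362.6,264.8,.057))
print('piv',atz('w2',320.1,118.7,.081))
s=get_state();Rm=R.from_quat(s['eef_rot']).as_matrix();print(Rm,s['tool_pos'],Rm.T@(np.array([.46,.17,.24])-s['tool_pos']))
E
```

```text
[ 0.5189 -0.1981  0.0518] [ 0.5171 -0.1972  0.057 ] [ 0.5179 -0.2021  0.057 ]
piv [ 0.5187 -0.2524  0.081 ]
[[-0.9746  0.2237 -0.003 ]
 [ 0.2237  0.9747  0.001 ]
 [ 0.0031  0.0003 -1.    ]] [ 0.5721 -0.2662  0.2377] [ 0.2068  0.4    -0.0015]
```

```bash
python3 -m jog '[[[0.0196,0.0555,0,0,0,0],[0.0196,0.0555,0,0,0,0],[0.0196,0.0555,0,0,0,0],[0.0196,0.0555,0,0,0,0],[0.0196,0.0555,0,0,0,0],[0.0196,0.0555,0,0,0,0],[0.0196,0.0555,0,0,0,0],[0.0196,0.0555,0,0,0,0],[0.0196,0.0555,0,0,0,0],[0,0,0,0,0,0],[0,0,0,0,0,0],[0,0,0,0,0,0]]]'; python3 - <<'E'
from h import *
snap('wrist','w3');s=get_state();print(s['tool_pos'],s['q'])
print(proj('w3',(.529,.2615,.143)))
a=cv2.imread('pics/w3.png')[40:280,180:500];cv2.imwrite('pics/m4.png',cv2.resize(a,(800,600),interpolation=cv2.INTER_CUBIC))
E
```

```text
clock: 11.3
tool_pos: [0.5134, 0.2576, 0.2385]
eef_rot: [0.114, 0.993, -0.001, -0.0]
contact_force: [0.1, 0.2, 0.1]
opening: 0.626
finger_force: 0.0
[0.51355073 0.25774508 0.23875231] [-0.34487251  0.63408615 -0.34013576  1.7156759   0.26999576  0.83949602
  0.53638792]
[327.75944329 217.44889632]
```

View pics/m4.png

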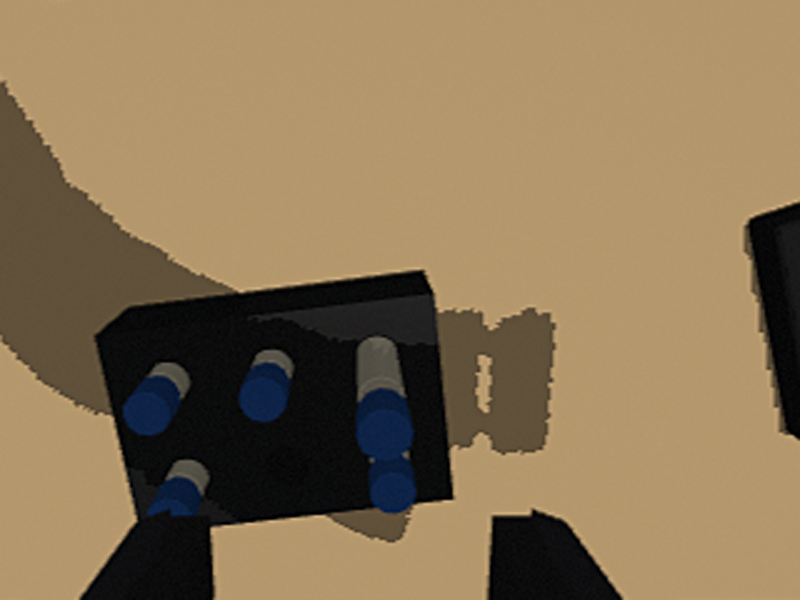

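The crop shows the tall tube's cap top centred at (385,433), which is frame pixel (334,213.2). One short tube stands just beyond it.

```bash
python3 - <<'E'
from h import *
np.set_printoptions(precision=4,suppress=True)
u=(334,213.2)
p=atz('w3',*u,.143);print(p,tri(('w3',*u),('side0',277.4,136.6)),tri(('w3',*u),('side0',277.4,136.6),('top0',231.6,195.8)))
s=get_state();Rm=R.from_quat(s['eef_rot']).as_matrix();print(Rm.T@(p+np.array([0,0,-.030])-s['tool_pos']),s['tool_pos'])
E
```

```text
[0.5266 0.267  0.143 ] [0.5312 0.2665 0.1373] [0.5295 0.2649 0.1389]
[-0.0106  0.0122  0.1257] [0.5136 0.2577 0.2388]
```

```bash
python3 -m jog '[[[-0.0123,0.0113,0,0,0,0],[0,0,0.045,0,0,0],[0,0,0.045,0,0,0],[0,0,0.025,0,0,0],[0,0,0.010,0,0,0],[0,0,0.001,0,0,0],[0,0,0,0,0,0],[0,0,0,0,0,0]]]' && python3 -m jog '[[[0,0,0,0,0,0],[0,0,0,0,0,0],[0,0,0,0,0,0],[0,0,0,0,0,0],[0,0,0,0,0,0],[0,0,0,0,0,0]]]' 0.008 20
```

```text
clock: 12.35
tool_pos: [0.5283, 0.2685, 0.1143]
eef_rot: [0.113, 0.994, 0.001, 0.001]
contact_force: [-0.5, -0.5, 0.0]
opening: 0.627
finger_force: 0.0
clock: 13.1
tool_pos: [0.5276, 0.2682, 0.1132]
eef_rot: [0.113, 0.994, 0.0, -0.0]
contact_force: [-0.5, 0.4, 0.4]
opening: 0.193
finger_force: 20.0
```

```bash
python3 -m jog '[[[0,0,-0.01,0,0,0],[0,0,-0.02,0,0,0],[0,0,-0.03,0,0,0],[0,0,-0.03,0,0,0],[0,0,-0.03,0,0,0],[0,0,-0.02,0,0,0],[0,0,-0.01,0,0,0],[0,0,0,0,0,0]]]' && python3 -m jog '[[[-0.004,-0.0195,0,0,0,0],[-0.008,-0.038,0,0,0,0],[-0.0083,-0.04,0,0,0,0],[-0.0083,-0.04,0,0,0,0],[-0.0083,-0.04,0,0,0,0],[-0.0083,-0.04,0,0,0,0],[-0.0083,-0.04,0,0,0,0],[-0.0083,-0.04,0,0,0,0],[-0.0083,-0.04,0,0,0,0],[-0.0083,-0.04,0,0,0,0],[-0.0083,-0.04,0,0,0,0],[-0.0083,-0.039,0,0,0,0]]]' && python3 -m jog '[[[0,0,0,0,0,0],[0,0,0,0,0,0],[0,0,0,0,0,0]]]'
python3 - <<'E'
from h import *
np.set_printoptions(precision=4,suppress=True)
for n in('side','top','wrist'): snap(n,n[0]+'4')
s=get_state();Rm=R.from_quat(s['eef_rot']).as_matrix();print(s['tool_pos'],Rm.T@(np.array([.518,-.198,.173])-s['tool_pos']),s['opening'])
f=s['tool_pos']+[0,0,-.105]
print(f,proj('s4',f),proj('t4',f),proj('w4',f))
s=cv2.imread('pics/s4.png');w=cv2.imread('pics/w4.png')
c=lambda i,u,v,n:cv2.convertScaleAbs(cv2.resize(i[v:v+n,u:u+n],(400,600) if 0 else (400,400),interpolation=cv2.INTER_CUBIC),alpha=1.5,beta=15)
u,v=proj('s4',f).astype(int);a,b=proj('w4',f).astype(int);print(u,v,a,b)
cv2.imwrite('pics/m5.png',np.hstack([c(s,u-50,v-70,100),c(w,max(a-75,0),max(b-110,0),150)]))
E
```

```text
clock: 14.1
tool_pos: [0.5277, 0.2683, 0.2638]
eef_rot: [0.113, 0.994, 0.0, 0.0]
contact_force: [0.5, 0.3, -1.2]
opening: 0.19
finger_force: 20.0
clock: 15.6
tool_pos: [0.516, -0.2007, 0.2622]
eef_rot: [0.113, 0.994, -0.0, -0.001]
contact_force: [0.2, 0.6, 0.2]
opening: 0.189
finger_force: 20.0
clock: 15.98
tool_pos: [0.5178, -0.1967, 0.263]
eef_rot: [0.112, 0.994, 0.0, -0.0]
contact_force: [0.5, 0.4, -0.7]
opening: 0.194
finger_force: 20.0
[ 0.5181 -0.197   0.2632] [-0.0001 -0.001   0.0902] 0.19838640699772545
[ 0.5181 -0.197   0.1582] [365.1446 241.2876] [383.8725 202.5967] [317.8728 196.4618]
365 241 317 196
```

View pics/m5.png

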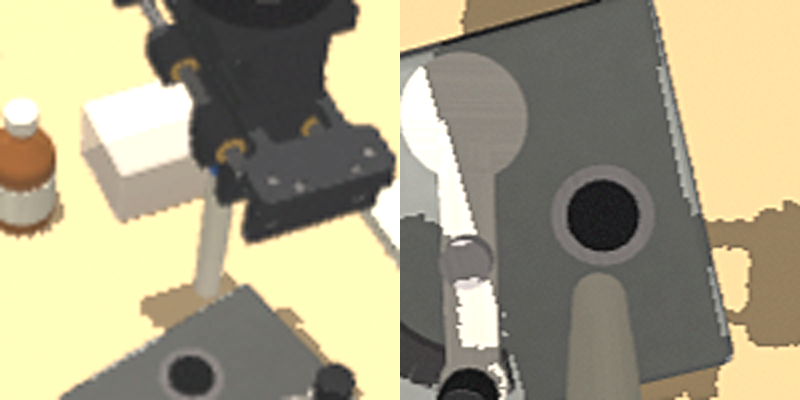

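The tube hangs straight in the grip. Its foot is at about (366.5,243.5) in the side view and (317,197.4) in the wrist view. The window is at (362.7,264.8) in the side view and (318.1,166.6) in the wrist view.

```bash
python3 - <<'E'
from h import *
np.set_printoptions(precision=4,suppress=True)
w=tri(('w4',318.1,166.6),('s4',362.7,264.75));f=tri(('w4',317,197.4),('s4',366.5,243.5))
print(w,f,f-w,atz('w4',318.1,166.6,.057),atz('w4',317,197.4,.158))
E
```

```text
[ 0.5206 -0.1981  0.0485] [ 0.5221 -0.1987  0.1477] [ 0.0015 -0.0006  0.0993] [ 0.5175 -0.1972  0.057 ] [ 0.5188 -0.1979  0.158 ]
```

```bash
python3 -m jog '[[[0.001,0,0.01,0,0,0],[0,0,0.02,0,0,0],[0,0,0.025,0,0,0],[0,0,0.018,0,0,0],[0,0,0.01,0,0,0],[0,0,0.005,0,0,0],[0,0,0.0025,0,0,0],[0,0,0,0,0,0],[0,0,0,0,0,0],[0,0,0,0,0,0]]]'
python3 - <<'E'
from h import *
np.set_printoptions(precision=4,suppress=True)
for n in('side','wrist'): snap(n,n[0]+'5')
s=get_state();print(s['tool_pos'],s['contact_force'],s['qd'])
s=cv2.imread('pics/s5.png');w=cv2.imread('pics/w5.png')
c=lambda i,u,v,n:cv2.convertScaleAbs(cv2.resize(i[v:v+n,u:u+n],(400,400),interpolation=cv2.INTER_CUBIC),alpha=1.7,beta=20)
cv2.imwrite('pics/m6.png',np.hstack([c(s,325,200,80),c(w,260,110,120)]))
E
```

```text
clock: 17.38
tool_pos: [0.5172, -0.1979, 0.173]
eef_rot: [0.113, 0.994, -0.0, 0.0]
contact_force: [0.3, -0.4, -0.2]
opening: 0.189
finger_force: 20.0
[ 0.5171 -0.1978  0.1729] [-0.271   0.367  -0.2385] [ 0.0007  0.0022  0.0003  0.0015  0.0016  0.0013 -0.0015]
```

View pics/m6.png

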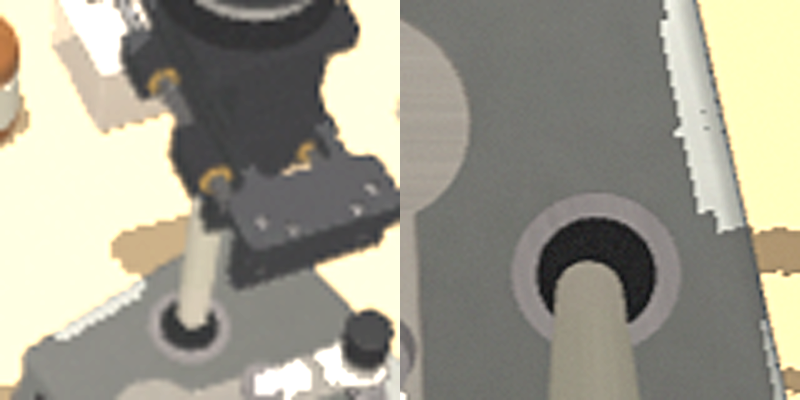

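The foot hovers over the glass. In the wrist view the window centre is at (319,191) and the foot centre at about (317.3,198.2).

```bash
python3 - <<'E'
from h import *
np.set_printoptions(precision=4,suppress=True)
w=atz('w5',319,191,.057);f=atz('w5',317.3,198.2,.0678);s=get_state();Rm=R.from_quat(s['eef_rot']).as_matrix()
print(w,f,Rm.T@(w-f))
# side check: foot outline bottom centre vs window
print([proj('s5',s['tool_pos']+[0,0,-.1052]),proj('s5',(.5175,-.1975,.057))])
E
```

```text
[ 0.5165 -0.197   0.057 ] [ 0.5187 -0.1989  0.0678] [0.0026 0.0013 0.0108]
[array([361.7166, 261.5712]), array([361.4071, 263.5622])]
```

Both views agree that the foot is about 2–3 mm off centre, so I'll make a small correction.

```bash
python3 -m jog '[[[0.001,0.0006,0,0,0,0],[0.0012,0.0006,0.0005,0,0,0],[0,0,0,0,0,0],[0,0,0,0,0,0],[0,0,0,0,0,0],[0,0,0,0,0,0]]]' && python3 -c "
from plant import *
print(finish_job())"
```

```text
clock: 18.23
tool_pos: [0.5152, -0.1961, 0.1722]
eef_rot: [0.113, 0.994, 0.0, 0.0]
contact_force: [-0.5, -0.1, -0.5]
opening: 0.192
finger_force: 20.0
the job is handed in; nothing more can be done
None
```

The job is handed in at 18.2 s: the reader's cover is fully open with its plunger down in the open slot, and the tall tube is held upright and still about 1 cm above the window, centred to within a few millimetres by the last camera check, before a final 2 mm correction.

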